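# Swap cradle blocks in the corner jig and hold the new blank home

### The arm

A 6-joint arm with a two-finger parallel gripper is mounted at the origin on the work surface. World frame = base frame: x ahead of the robot, y to its left, z up, the work surface at z = 0. Lengths are in m, angles in rad, forces in N, time in s.
With the tool pointing down it reaches from about 0.375 to 0.975 m from the base axis. Payload 3.8 kg.
Tool frame: the origin (TCP) lies at the very end of the fingers, on their centre line; the grasp point (between the pads) lies 19 mm behind it (bot.grip_depth is the distance from the TCP to the grasp point, in m); z points along the fingers, y is the direction in which the jaws open and shut (so a half turn about z gives the same grasp; the last joint's range is limited). The gripper opens to 85 mm and grips with 20 to 120 N. Pads are 22 mm wide; open, the fingers measure 114 mm over their backs; the gripper's body (76 mm by 85 mm) begins 54 mm behind the grasp point. The pads swing forward as they close: fully open they stand 13 mm farther back than shut.
Start: joints at [1.263, 0.264, 1.604, -0, 1.274, -0.037], TCP at [0.181, 0.65, 0.231] pointing down, gripper open.
Joint ranges: [-2.63, 2.63], [-0.94, 2.18], [0.31, 2.57], [-1.31, 4.45], [0, 2.66], [-2.55, 2.55]. Speed limits (rad/s): [2.57, 2.57, 3.14, 3.14, 3.14, 3.14].

### API

Orientations are given as a rotation vector (axis times angle).
In Python, from workcell import bot, cams, job gives the robot as it stands.
- The arm moves only by the tool apply_moves, never from a script. Its argument "targets" is a list of rows, each an object of numbers: "dx", "dy", "dz": the shift along the tool's x, y, z in units of 30 mm (1.0 is 30 mm); "wx", "wy", "wz": the turn, a rotation vector about the tool's x, y, z in units of 6 degrees (1.0 is 6 degrees); "jaw": the opening, from 0 (shut) to 1 (fully open). In form: [{"dx": .., "dy": .., "dz": .., "wx": .., "wy": .., "wz": .., "jaw": ..}, ...]. A call has 1 to 5 rows; each row shifts and turns the commanded pose from where the row before left it, along the tool's axes as they then stand; what a row does not reach is not made up. A row lasts 1/10 s, in which the tool goes at most 50 mm and 8.59 degrees, less where a joint would pass 70% of its speed; a pose out of reach is approached as far as the arm can. A call is refused whole if a number of a shift passes 1 or a number of a turn 1, either way. A call with a gripper value outside its range is refused whole. The fingers move at their own pace and stop on an object; "newtons" is the grip in N (left out, the last holds). Time passes only in rows, so rows that do not move let the fingers close. It gives the time, the measured TCP pose, the force and the opening at its end, in the units of the state.
- bot.read_state(): the state, without advancing time (a new reading comes with each control period).
- cams.read_camera(name): name is "scene" or "top"; returns a dict with "color" (400x640x3 uint8, red, green, blue), "range_z" (400x640 float32, m along the optical axis (not along the pixel's ray), 0 where there is no reading), "fx", "fy", "cx", "cy" (pixels), "eye" and "rotation" of the camera in the world. Camera axes: x right, y down, z forward; pixel columns grow to the right and rows downward; lengths in m; the calibration is good to about 2 mm. A picture is of the moment at which its call begins.
- job.finish_job(): hands the job in, once; it reports no verdict.
The state is a dict: "time": time; "q": joint angles; "joint_vel": joint speeds; "joint_torque": joint torques, N m; "tool_pos": TCP position; "tcp_rot": TCP orientation; "wrist_force": force on the tool from outside, world axes, zero at the start; "torque": the same for the moment, N m; "width": opening from 0.0 (shut) to 1.0 (fully open).
Only numpy, scipy, OpenCV 4.12 (cv2) and the standard library are available. Lean on these libraries where they do the work, as an engineer would, in place of code of your own. Each camera call takes 0.05 s, during which the arm holds its last target.

### The job

Take the finished wooden block with the groove along its top out of the bench jig and drop it into the slatted crate. Then lay the plain wooden blank of the same length flat on the jig plate, its long side against the long stop and its end against the short stop, and press it firmly into the corner so that it bears on both stops at once. The program finishes while the gripper is still holding the blank pressed against both stops; leave the other things on the bench where they are.

Things in the scene. Friction and masses are not known exactly. Their poses are not given: they have to be found in the camera images.
- jig: fixed dark steel plate 220 (x) x 170 (y) x 12 mm flat on the bench, mid-bench, turned up to 0.45 rad, with two aluminium stop bars forming an inside corner towards +x, +y. Origin: centre of its underside, z up; top at 12 mm. Wood drags on it (friction coefficient up to about 1.2): a blank pushed down hard takes much side push before the stops feel it
- long_stop: the long stop: fixed bar along the jig's x, 150 mm long, 14 mm wide, rising 12 mm above the plate's top. Its origin is the centre of its underside (on the plate's top); axes parallel to the jig's; its working face is on its -y side, 7 mm from the origin, at jig y = +45 mm; it runs from jig x = -90 to +60 mm
- short_stop: the short stop: fixed bar along the jig's y, 85 mm long, 14 mm wide, rising 12 mm above the plate's top. Origin centre of its underside, axes parallel to the jig's; its working face is on its -x side, 7 mm from the origin, at jig x = +60 mm; it runs from jig y = -40 to +45 mm
- corner_seat (a point): point on the plate's top, with the jig's axes (at jig x = +20, y = +25, z = +12 mm), where the blank's origin lies when the blank is fully home: its long side on the long stop (towards +y) and its end on the short stop (towards +x)
- blank: loose plain wooden block, no groove, 80 (x) x 40 (y) x 50 (z) mm, 80 to 170 g, standing upright on the bench to one side (left or right); origin centre of its underside, x along its length. A half turn about z makes no difference. Held across its 40 mm width with the fingertips in the upper 34 mm, the fingers clear the stops
- finished: loose wooden cradle block, 80 (x) x 40 (y) x 50 (z) mm, about 110 g, a 22 mm wide, 12 mm deep groove along the middle of its top and two small drilled holes in the groove; starts standing on the jig plate, aligned with the stops within 0.03 rad and 2 to 10 mm short of each; origin centre of its underside, x along its length
- crate: fixed open slatted plywood crate, outside 200 (x) x 160 (y) x 70 mm high, walls about 6 mm, floor about 6 mm thick; origin centre of its underside. Stands on the side of the jig that the blank is not on
- offcut: bystander: plain wooden block like the blank but only 45 long (x) x 40 (y) x 50 (z) mm, standing about 105 mm from the blank's centre beyond the blank's +x end; origin centre of underside
- ferrule: bystander: short upright brass tube, 28 mm outer diameter, 22 mm high, about 85 mm from the blank's centre beyond the blank's -x end; origin centre of underside
- screwdriver: bystander: screwdriver with a black handle lying at the far right of the bench; origin below its middle
- mallet: bystander: rubber-headed mallet lying on the far left of the bench; origin below its middle
- pad_jar: bystander: amber glass jar, 56 mm diameter, 60 mm high, beyond the jig to the far left; origin centre of underside
- tin: bystander: flat steel tin, 64 mm diameter, 24 mm high, at the far left; origin centre of underside
- torch_can: bystander: upright gas can, 50 mm diameter, 120 mm high, far to the right; origin centre of underside
Not all that is in view belongs to the job. Leave any red or yellow look-alike of the finished alone. Leave any blue look-alike of the blank alone.

How it is judged:
By the outcome, as a careful person would: the job done as asked, in the order asked, and still so for the second after the job is handed in, while the arm keeps its last pose, push and grip.
It also fails if it takes over 67 s, if anything falls off the work surface, if the arm or the gripper's body presses on something with over 40 N, if the wrist force passes 120 N, or if a joint passes its speed limit or range.

## Working session

There is one attempt and no reset: what is moved stays moved. The work goes in short steps, Python scripts to look and compute and a tool call to move; the robot and the scene stay as the last step left them, time stands still between calls to the robot, and variables do not carry over. Pictures are saved under pics/ and viewed, and the job is handed in when it is done.

Besides the shell and the picture viewer there is one more tool, called after ">>>" as a command line: name --argument value ..., lists and objects as JSON in quotes. apply_moves: Moves the arm, as the interface text tells. Its arguments: {"type":"object","properties":{"targets":{"type":"array"},"newtons":{"type":"number"}},"required":["targets"]}

```bash
mkdir -p pics; ls; cat > h.py <<'E'
import numpy as np, cv2
from workcell import bot, cams, job
def save(n,im): cv2.imwrite('pics/'+n,cv2.cvtColor(im,cv2.COLOR_RGB2BGR))
def ray(c,u,v,z):
    d=np.array([(u-c['cx'])/c['fx'],(v-c['cy'])/c['fy'],1.0]); R=np.array(c['rotation']); d=R@d; e=np.array(c['eye'])
    return e+d*(z-e[2])/d[2]
def cloud(c):
    Z=c['range_z']; v,u=np.mgrid[:Z.shape[0],:Z.shape[1]]
    P=np.stack([(u-c['cx'])/c['fx']*Z,(v-c['cy'])/c['fy']*Z,Z],-1)
    return P@np.array(c['rotation']).T+np.array(c['eye'])
def proj(c,p):
    q=np.array(c['rotation']).T@(np.array(p)-np.array(c['eye'])); return c['fx']*q[0]/q[2]+c['cx'],c['fy']*q[1]/q[2]+c['cy']
E
python3 - <<'E'
from h import *
import pickle
for n in ['scene','top']:
    c=cams.read_camera(n); save(n+'1.png',c['color']); pickle.dump(c,open(n+'1.pkl','wb'))
    print(n,c['eye'],np.round(c['rotation'],3).tolist(),c['fx'],c['cx'],c['cy'])
print(bot.read_state())
E
```

```text
pics
scene [ 1.20653524 -0.89026835  1.09283701] [-2.237, -0.698, 0.289] 416.3481772311666 318.4014451059463 197.41150178111613
top [0.48618376 0.01123029 1.23819322] [-2.199, 2.175, -0.052] 432.1211151414071 318.35776641011483 202.33969002169923
{'time': 0.1, 'q': array([ 1.26309898e+00,  2.64670420e-01,  1.60525793e+00,  3.59091763e-05,
        1.27369703e+00, -3.68928077e-02]), 'joint_vel': array([-8.38427901e-04, -1.29488573e-03, -1.98854908e-03,  1.05239588e-03,
        3.32523248e-03, -9.47128206e-05]), 'joint_torque': array([ 6.29019978e-04, -5.16718554e+01, -3.68585336e+01, -6.42623627e-05,
        6.49502501e-03,  4.47916716e-05]), 'tool_pos': array([0.18035025, 0.64976743, 0.23008044]), 'tcp_rot': array([-0.42404476, -3.11245539,  0.0031361 ]), 'wrist_force': array([ 0.8948289 , -0.15253952, -0.99310959]), 'torque': array([ 0.00251707,  0.00876068, -0.00016507]), 'width': 1.0021059963881591}
```

Rotation is a rotation vector; I'll adapt.

```bash
sed -i "s/np.array(c\['rotation'\])/cv2.Rodrigues(np.array(c['rotation'],float))[0]/g" h.py; cat h.py | head -12
```

```text
import numpy as np, cv2
from workcell import bot, cams, job
def save(n,im): cv2.imwrite('pics/'+n,cv2.cvtColor(im,cv2.COLOR_RGB2BGR))
def ray(c,u,v,z):
    d=np.array([(u-c['cx'])/c['fx'],(v-c['cy'])/c['fy'],1.0]); R=cv2.Rodrigues(np.array(c['rotation'],float))[0]; d=R@d; e=np.array(c['eye'])
    return e+d*(z-e[2])/d[2]
def cloud(c):
    Z=c['range_z']; v,u=np.mgrid[:Z.shape[0],:Z.shape[1]]
    P=np.stack([(u-c['cx'])/c['fx']*Z,(v-c['cy'])/c['fy']*Z,Z],-1)
    return P@cv2.Rodrigues(np.array(c['rotation'],float))[0].T+np.array(c['eye'])
def proj(c,p):
    q=cv2.Rodrigues(np.array(c['rotation'],float))[0].T@(np.array(p)-np.array(c['eye'])); return c['fx']*q[0]/q[2]+c['cx'],c['fy']*q[1]/q[2]+c['cy']
```

View pics/top1.png

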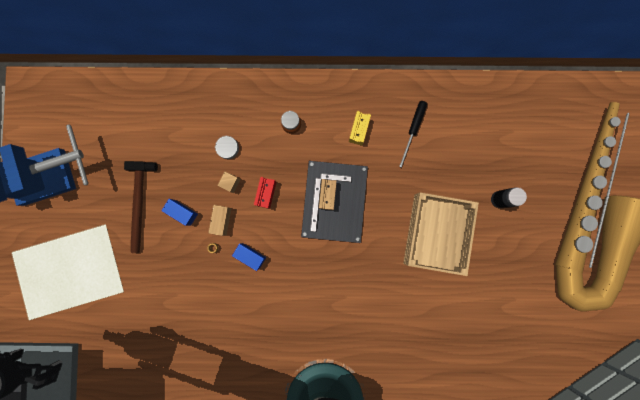

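View pics/scene1.png

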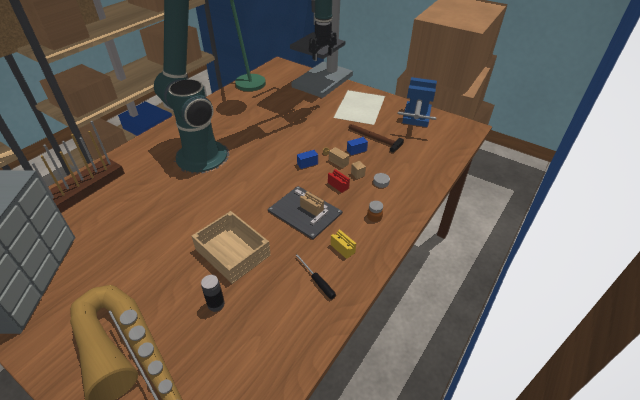

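Top view: the finished block is at (328,194) on the jig (natural wood; the red one at (265,193) and the yellow one at (360,127) are decoys). The blank is at (219,220), natural wood between the offcut (229,182) and the ferrule (212,248); the blue ones at (179,212) and (249,257) are decoys. The crate is at (442,234). Next, an enlarged crop to confirm this, then the measurements.

```bash
cat > m.py <<'E'
from h import *
import pickle
c=pickle.load(open('top1.pkl','rb')); s=pickle.load(open('scene1.pkl','rb'))
a=cv2.resize(c['color'][150:270,195:375],None,fx=4.4,fy=4.4,interpolation=cv2.INTER_CUBIC); save('crop1.png',a)
P=cloud(c)
def rect(name,u0,u1,v0,v1,zlo,zhi,PP=P):
    Q=PP[v0:v1,u0:u1].reshape(-1,3); Q=Q[(Q[:,2]>zlo)&(Q[:,2]<zhi)]
    r=cv2.minAreaRect((Q[:,:2]*1000).astype(np.float32)); print(name,len(Q),np.round(r[0],1),np.round(r[1],1),round(r[2],1),'z',Q[:,2].mean().round(4), Q[:,2].max().round(4))
rect('blank',200,236,203,240,.035,.06)
rect('offcut',215,242,168,196,.035,.06)
rect('ferrule',203,220,240,256,.012,.03)
rect('fin',312,345,172,215,.045,.08)
rect('red',250,280,172,212,.03,.08)
rect('jig',295,372,150,250,.006,.018)
rect('stops',295,372,150,250,.019,.03)
rect('crate',398,485,185,280,.055,.085)
rect('bluetop',160,200,195,230,.03,.06); rect('blue2',228,270,238,275,.03,.06)
E
python3 m.py
```

```text
blank 447 [503.6 300.3] [41.  79.5] 81.1 z 0.05 0.0573
offcut 246 [610.5 276.9] [40.2 43.4] 64.2 z 0.0499 0.0564
ferrule 52 [425.7 321.5] [25.9 26.4] 68.2 z 0.0205 0.0258
fin 427 [ 5.782e+02 -4.000e-01] [39.9 80.1] 84.4 z 0.0573 0.0695
red 445 [581.7 174.4] [40.2 79.7] 77.4 z 0.0451 0.0554
jig 3704 [571.3 -19.9] [278.1 213.4] 1.5 z 0.0123 0.018
stops 424 [563.5 -18.7] [141.1 209.3] 89.5 z 0.0241 0.0299
crate 933 [ 473.2 -312.8] [162.  200.3] 80.9 z 0.068 0.0772
bluetop 469 [524.6 414. ] [81.7 40.9] 59.1 z 0.0492 0.0572
blue2 459 [402.7 215.9] [80.  40.8] 59.4 z 0.0496 0.0564
```

View pics/crop1.png

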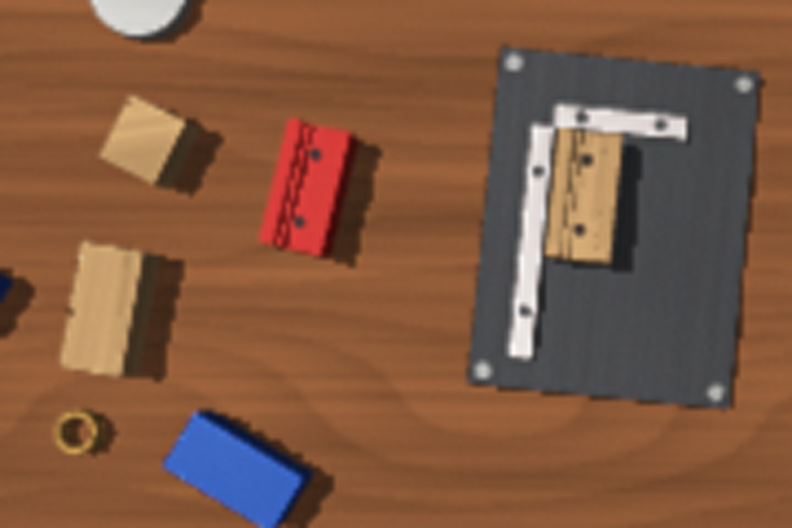

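```bash
cat > m2.py <<'E'
from m import *
# long/short stop bright pixels, at z 0.024
hsv=cv2.cvtColor(c['color'],cv2.COLOR_RGB2HSV)
reg=np.zeros(hsv.shape[:2],bool); reg[155:248,298:372]=1
m=(hsv[...,1]<40)&(hsv[...,2]>140)&reg
vu=np.argwhere(m); X=np.array([ray(c,u,v,.024)[:2]*1000 for v,u in vu])
print(len(X))
r=cv2.minAreaRect(X.astype(np.float32)); print('allstops',r)
L=X[X[:,0]<575]; # part of one bar
d=(reg&(hsv[...,2]<95)&(P[...,2]<.02)&(P[...,2]>.005)).astype(np.uint8)
d=cv2.morphologyEx((reg&(P[...,2]>.007)).astype(np.uint8),cv2.MORPH_OPEN,np.ones((5,5)))
cs,_=cv2.findContours(d,cv2.RETR_EXTERNAL,cv2.CHAIN_APPROX_NONE); k=max(cs,key=cv2.contourArea)[:,0]
Y=np.array([ray(c,u,v,.012)[:2]*1000 for u,v in k]); print('jig',cv2.minAreaRect(Y.astype(np.float32)))
# bars: fit lines from the bar pixels
for nm,cond in (('long',vu[:,1]<=320),('short',vu[:,0]<182)):
    W=X[cond]
    l=cv2.fitLine(W.astype(np.float32),cv2.DIST_HUBER,0,.01,.01).ravel(); print(nm,len(W),np.round(l,3),np.degrees(np.arctan2(l[1],l[0])), cv2.minAreaRect(W.astype(np.float32)))
E
python3 m2.py | tail -5
```

```text
419
allstops ((559.8130493164062, -20.05950927734375), (156.34251403808594, 204.425048828125), 85.05394744873047)
jig ((560.9043579101562, -20.838790893554688), (169.5247039794922, 219.63644409179688), 85.06818389892578)
long 268 [ 9.97000e-01 -8.30000e-02  5.50672e+02  3.30770e+01] -4.7437215 ((565.1151123046875, 41.20793914794922), (33.349552154541016, 204.425048828125), 85.05394744873047)
short 169 [ 2.70000e-02  1.00000e+00  6.27568e+02 -2.13460e+01] 88.436775 ((636.8168334960938, -26.72179412841797), (156.3426513671875, 49.832210540771484), 85.04996490478516)
```

The crop confirms it: the natural-wood grooved block with two holes sits in the corner of the jig. The plain blank lies at crop (100,310), between the offcut (140,140) and the ferrule (77,432). I have the poses, so next is a move calculator.

```bash
cat >> h.py <<'E'
def go(x,y,z,a):
    """a: block x-axis angle deg; tool y along block y. prints total tool-frame move in row units"""
    s=bot.read_state(); R=cv2.Rodrigues(np.array(s['tcp_rot']))[0]
    best=None
    for k in (0,180):
        t=np.radians(a+90+k); Y=np.array([np.cos(t),np.sin(t),0]); Z=np.array([0,0,-1.]); T=np.stack([np.cross(Y,Z),Y,Z],1)
        w=cv2.Rodrigues(R.T@T)[0].ravel()
        if best is None or np.linalg.norm(w)<np.linalg.norm(best[0]): best=(w,T)
    d=np.array([x,y,z])-s['tool_pos']
    print('t',round(s['time'],2),'pos',np.round(s['tool_pos'],4),'q',np.round(s['q'],2))
    print('world d mm',np.round(d*1000,1),'tool d units',np.round(R.T@d/.03,2),'turned-frame units',np.round(best[1].T@d/.03,2),'rot units',np.round(np.degrees(best[0])/6,2))
    print('F',np.round(s['wrist_force'],1),'T',np.round(s['torque'],2),'w',round(s['width'],3))
E
python3 - <<'E'
from h import *
go(.5782,-.0004,.15,-5.6)
E
```

```text
t 0.1 pos [0.1804 0.6498 0.2301] q [ 1.26  0.26  1.61  0.    1.27 -0.04]
world d mm [ 397.8 -650.2  -80.1] tool d units [-18.58 -17.33   2.7 ] turned-frame units [-15.31 -20.27   2.67] rot units [-0.02 -0.   -1.65]
F [ 0.9 -0.2 -1. ] T [ 0.    0.01 -0.  ] w 1.002
```

>>> apply_moves --targets '[{"dx": -0.7, "dy": -0.8, "wz": -0.8}, {"dx": -0.75, "dy": -1, "wz": -0.85}, {"dx": -0.75, "dy": -1}, {"dx": -0.75, "dy": -1}, {"dx": -0.75, "dy": -1}]'

```text
invalid input at $.targets[0]: expected keys dx, dy, dz, wx, wy, wz, jaw
```

>>> apply_moves --targets '[{"dx": -0.75, "dy": -1}, {"dx": -0.75, "dy": -1}, {"dx": -0.75, "dy": -1}, {"dx": -0.75, "dy": -1}, {"dx": -0.75, "dy": -1}]'

```text
invalid input at $.targets[0]: expected keys dx, dy, dz, wx, wy, wz, jaw
```

>>> apply_moves --targets '[{"dx": -0.75, "dy": -1, "dz": 0.2}, {"dx": -0.75, "dy": -1, "dz": 0.3}, {"dx": -0.75, "dy": -1, "dz": 0.4}, {"dx": -0.75, "dy": -1, "dz": 0.4}, {"dx": -0.75, "dy": -1, "dz": 0.4}]'

```text
invalid input at $.targets[0]: expected keys dx, dy, dz, wx, wy, wz, jaw
```

```bash
python3 - <<'E'
from h import *
go(.5782,-.0004,.15,-5.6)
E
```

```text
t 0.1 pos [0.1804 0.6498 0.2301] q [ 1.26  0.26  1.61  0.    1.27 -0.04]
world d mm [ 397.8 -650.2  -80.1] tool d units [-18.58 -17.33   2.7 ] turned-frame units [-15.31 -20.27   2.67] rot units [-0.02 -0.   -1.65]
F [ 0.9 -0.2 -1. ] T [ 0.    0.01 -0.  ] w 1.002
```

All keys are required.

>>> apply_moves --targets '[{"dx": -0.7, "dy": -0.8, "dz": 0, "wx": 0, "wy": 0, "wz": -0.8, "jaw": 1}, {"dx": -0.75, "dy": -1, "dz": 0, "wx": 0, "wy": 0, "wz": -0.85, "jaw": 1}, {"dx": -0.75, "dy": -1, "dz": 0, "wx": 0, "wy": 0, "wz": 0, "jaw": 1}, {"dx": -0.75, "dy": -1, "dz": 0, "wx": 0, "wy": 0, "wz": 0, "jaw": 1}, {"dx": -0.75, "dy": -1, "dz": 0, "wx": 0, "wy": 0, "wz": 0, "jaw": 1}]' --newtons 50

```text
time: 0.6
tool_pos: [0.2695, 0.4902, 0.2307]
tcp_rot: [-0.153, -3.138, 0.001]
wrist_force: [-0.1, 0.7, 1.3]
width: 0.999
```

>>> apply_moves --targets '[{"dx": -0.75, "dy": -1, "dz": 0, "wx": 0, "wy": 0, "wz": 0, "jaw": 1}, {"dx": -0.75, "dy": -1, "dz": 0, "wx": 0, "wy": 0, "wz": 0, "jaw": 1}, {"dx": -0.75, "dy": -1, "dz": 0, "wx": 0, "wy": 0, "wz": 0, "jaw": 1}, {"dx": -0.75, "dy": -1, "dz": 0, "wx": 0, "wy": 0, "wz": 0, "jaw": 1}, {"dx": -0.75, "dy": -1, "dz": 0, "wx": 0, "wy": 0, "wz": 0, "jaw": 1}]'

```text
time: 1.1
tool_pos: [0.3668, 0.3299, 0.2309]
tcp_rot: [-0.154, -3.137, 0.001]
wrist_force: [-0.2, -0.1, 0.4]
width: 1.0
```

```bash
python3 - <<'E'
from h import *
go(.5782,-.0004,.15,-5.6)
E
```

```text
t 1.1 pos [0.3668 0.3299 0.2309] q [ 0.68 -0.08  1.98 -0.    1.24 -0.79]
world d mm [ 211.4 -330.3  -80.9] tool d units [ -8.09 -10.27   2.7 ] turned-frame units [ -8.09 -10.27   2.7 ] rot units [-0. -0. -0.]
F [-0.2 -0.1  0.4] T [0.   0.02 0.01] w 1.0
```

>>> apply_moves --targets '[{"dx": -0.8, "dy": -1, "dz": 0, "wx": 0, "wy": 0, "wz": 0, "jaw": 1}, {"dx": -0.8, "dy": -1, "dz": 0, "wx": 0, "wy": 0, "wz": 0, "jaw": 1}, {"dx": -0.8, "dy": -1, "dz": 0, "wx": 0, "wy": 0, "wz": 0, "jaw": 1}, {"dx": -0.8, "dy": -1, "dz": 0.2, "wx": 0, "wy": 0, "wz": 0, "jaw": 1}, {"dx": -0.8, "dy": -1, "dz": 0.5, "wx": 0, "wy": 0, "wz": 0, "jaw": 1}]'

```text
time: 1.6
tool_pos: [0.4729, 0.1693, 0.2114]
tcp_rot: [0.154, 3.135, 0.002]
wrist_force: [0.6, 0.9, 0.1]
width: 1.001
```

>>> apply_moves --targets '[{"dx": -0.8, "dy": -1, "dz": 0.5, "wx": 0, "wy": 0, "wz": 0, "jaw": 1}, {"dx": -0.8, "dy": -1, "dz": 0.5, "wx": 0, "wy": 0, "wz": 0, "jaw": 1}, {"dx": -0.8, "dy": -1, "dz": 0.5, "wx": 0, "wy": 0, "wz": 0, "jaw": 1}, {"dx": -0.8, "dy": -1, "dz": 0.5, "wx": 0, "wy": 0, "wz": 0, "jaw": 1}, {"dx": -0.6, "dy": -0.7, "dz": 0, "wx": 0, "wy": 0, "wz": 0, "jaw": 1}]'

```text
time: 2.1
tool_pos: [0.5696, 0.0169, 0.1471]
tcp_rot: [-0.156, -3.133, 0.001]
wrist_force: [0.4, 0.7, 0.2]
width: 0.999
```

>>> apply_moves --targets '[{"dx": 0, "dy": 0, "dz": 0, "wx": 0, "wy": 0, "wz": 0, "jaw": 1}]'

```text
time: 2.2
tool_pos: [0.572, 0.0161, 0.1491]
tcp_rot: [-0.159, -3.137, 0.001]
wrist_force: [0.0, 0.5, 0.2]
width: 1.001
```

```bash
python3 - <<'E'
from h import *
go(.5782,-.0004,.031,-5.6)
E
```

```text
t 2.2 pos [0.572  0.0161 0.1491] q [-0.01  0.14  1.91 -0.    1.09 -1.48]
world d mm [   6.2  -16.5 -118.1] tool d units [-0.27 -0.52  3.94] turned-frame units [-0.26 -0.53  3.94] rot units [-0.01 -0.01 -0.03]
F [0.  0.5 0.2] T [ 0.04  0.01 -0.01] w 1.001
```

>>> apply_moves --targets '[{"dx": -0.27, "dy": -0.53, "dz": 0.5, "wx": 0, "wy": 0, "wz": 0, "jaw": 1}, {"dx": 0, "dy": 0, "dz": 0.9, "wx": 0, "wy": 0, "wz": 0, "jaw": 1}, {"dx": 0, "dy": 0, "dz": 0.9, "wx": 0, "wy": 0, "wz": 0, "jaw": 1}, {"dx": 0, "dy": 0, "dz": 0, "wx": 0, "wy": 0, "wz": 0, "jaw": 1}]'

```text
time: 2.6
tool_pos: [0.5729, 0.0027, 0.0763]
tcp_rot: [-0.152, -3.128, 0.0]
wrist_force: [-0.5, -0.3, -0.9]
width: 1.0
```

```bash
python3 - <<'E'
from h import *
go(.5782,-.0004,.031,-5.6)
E
```

```text
t 2.6 pos [0.5729 0.0027 0.0763] q [-0.04  0.22  1.96 -0.    0.97 -1.51]
world d mm [  5.3  -3.1 -45.3] tool d units [-0.2  -0.08  1.51] turned-frame units [-0.19 -0.09  1.51] rot units [-0.01 -0.09  0.  ]
F [-0.5 -0.3 -0.9] T [ 0.03  0.05 -0.07] w 1.0
```

>>> apply_moves --targets '[{"dx": 0, "dy": 0, "dz": 0, "wx": 0, "wy": 0, "wz": 0, "jaw": 1}, {"dx": 0, "dy": 0, "dz": 0, "wx": 0, "wy": 0, "wz": 0, "jaw": 1}]'

```text
time: 2.8
tool_pos: [0.5785, 0.0026, 0.0826]
tcp_rot: [0.153, 3.136, -0.0]
wrist_force: [0.0, 0.2, 0.3]
width: 1.0
```

```bash
python3 - <<'E'
from h import *
go(.5782,-.0004,.031,-5.6)
E
```

```text
t 2.8 pos [0.5785 0.0026 0.0826] q [-0.04  0.22  1.95 -0.    0.97 -1.51]
world d mm [ -0.3  -3.  -51.6] tool d units [ 0.   -0.1   1.72] turned-frame units [-0.   -0.1   1.72] rot units [0.   0.02 0.  ]
F [0.  0.2 0.3] T [0.05 0.   0.02] w 1.0
```

>>> apply_moves --targets '[{"dx": 0, "dy": -0.1, "dz": 0.5, "wx": 0, "wy": 0, "wz": 0, "jaw": 1}, {"dx": 0, "dy": 0, "dz": 0.6, "wx": 0, "wy": 0, "wz": 0, "jaw": 1}, {"dx": 0, "dy": 0, "dz": 0.4, "wx": 0, "wy": 0, "wz": 0, "jaw": 1}, {"dx": 0, "dy": 0, "dz": 0.22, "wx": 0, "wy": 0, "wz": 0, "jaw": 1}, {"dx": 0, "dy": 0, "dz": 0, "wx": 0, "wy": 0, "wz": 0, "jaw": 1}]'

```text
time: 3.3
tool_pos: [0.5762, -0.0006, 0.0284]
tcp_rot: [-0.154, -3.136, 0.0]
wrist_force: [-0.3, 0.0, 0.3]
width: 0.999
```

>>> apply_moves --targets '[{"dx": 0, "dy": 0, "dz": 0, "wx": 0, "wy": 0, "wz": 0, "jaw": 1}, {"dx": 0, "dy": 0, "dz": 0, "wx": 0, "wy": 0, "wz": 0, "jaw": 0.6}, {"dx": 0, "dy": 0, "dz": 0, "wx": 0, "wy": 0, "wz": 0, "jaw": 0.3}, {"dx": 0, "dy": 0, "dz": 0, "wx": 0, "wy": 0, "wz": 0, "jaw": 0.2}, {"dx": 0, "dy": 0, "dz": 0, "wx": 0, "wy": 0, "wz": 0, "jaw": 0.2}]'

```text
time: 3.8
tool_pos: [0.5779, -0.0006, 0.0304]
tcp_rot: [0.154, 3.136, -0.0]
wrist_force: [0.3, 0.0, -0.7]
width: 0.461
```

>>> apply_moves --targets '[{"dx": 0, "dy": 0, "dz": 0, "wx": 0, "wy": 0, "wz": 0, "jaw": 0}, {"dx": 0, "dy": 0, "dz": 0, "wx": 0, "wy": 0, "wz": 0, "jaw": 0}, {"dx": 0, "dy": 0, "dz": 0, "wx": 0, "wy": 0, "wz": 0, "jaw": 0}, {"dx": 0, "dy": 0, "dz": 0, "wx": 0, "wy": 0, "wz": 0, "jaw": 0}]'

```text
time: 4.2
tool_pos: [0.5778, -0.0006, 0.0304]
tcp_rot: [0.154, 3.137, -0.0]
wrist_force: [-1.2, -0.5, 4.9]
width: 0.462
```

```bash
python3 - <<'E'
from h import *
go(.5782,-.0004,.031,-5.6)
s=cams.read_camera('scene'); save('s2.png',cv2.resize(s['color'][140:260,240:400],None,fx=5,fy=5,interpolation=cv2.INTER_CUBIC))
E
```

```text
t 4.2 pos [ 0.5778 -0.0006  0.0304] q [-0.04  0.29  1.98 -0.    0.87 -1.52]
world d mm [0.4 0.2 0.6] tool d units [-0.01  0.01 -0.02] turned-frame units [-0.01  0.01 -0.02] rot units [ 0.    0.01 -0.  ]
F [-1.2 -0.5  4.9] T [-0.03  0.04  0.01] w 0.462
```

View pics/s2.png

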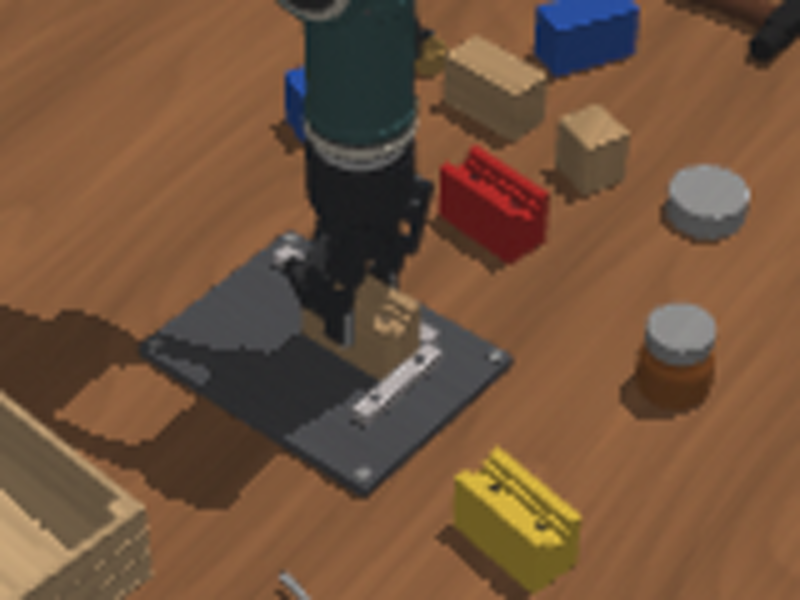

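The finished block at crop (365,330) is held between the fingers, opening 39 mm. Lifting it and moving to the crate.

>>> apply_moves --targets '[{"dx": 0, "dy": 0, "dz": -0.4, "wx": 0, "wy": 0, "wz": 0, "jaw": 0}, {"dx": 0, "dy": 0, "dz": -0.9, "wx": 0, "wy": 0, "wz": 0, "jaw": 0}, {"dx": 0, "dy": 0, "dz": -0.9, "wx": 0, "wy": 0, "wz": 0, "jaw": 0}, {"dx": 0, "dy": 0, "dz": -0.9, "wx": 0, "wy": 0, "wz": 0, "jaw": 0}, {"dx": 0, "dy": 0, "dz": -0.9, "wx": 0, "wy": 0, "wz": 0, "jaw": 0}]'

```text
time: 4.75
tool_pos: [0.5762, -0.0005, 0.1504]
tcp_rot: [-0.154, -3.136, -0.0]
wrist_force: [-0.0, -0.7, -0.7]
width: 0.461
```

```bash
python3 - <<'E'
from h import *
go(.473,-.313,.15,-9.1)
E
```

```text
t 4.75 pos [ 5.762e-01 -5.000e-04  1.504e-01] q [-0.04  0.14  1.9   0.    1.1  -1.52]
world d mm [-103.2 -312.5   -0.4] tool d units [  2.4  -10.7    0.02] turned-frame units [ 1.750e+00 -1.083e+01  1.000e-02] rot units [-0.   -0.02  0.58]
F [-0.  -0.7 -0.7] T [ 0.01 -0.    0.01] w 0.461
```

>>> apply_moves --targets '[{"dx": 0.1, "dy": -0.5, "dz": 0, "wx": 0, "wy": 0, "wz": 0.3, "jaw": 0}, {"dx": 0.2, "dy": -1, "dz": 0, "wx": 0, "wy": 0, "wz": 0.3, "jaw": 0}, {"dx": 0.2, "dy": -1, "dz": 0, "wx": 0, "wy": 0, "wz": 0, "jaw": 0}, {"dx": 0.2, "dy": -1, "dz": 0, "wx": 0, "wy": 0, "wz": 0, "jaw": 0}, {"dx": 0.2, "dy": -1, "dz": 0, "wx": 0, "wy": 0, "wz": 0, "jaw": 0}]'

```text
time: 5.25
tool_pos: [0.5286, -0.1313, 0.1481]
tcp_rot: [-0.253, -3.128, -0.0]
wrist_force: [0.2, -1.1, -1.2]
width: 0.461
```

>>> apply_moves --targets '[{"dx": 0.2, "dy": -1, "dz": 0, "wx": 0, "wy": 0, "wz": 0, "jaw": 0}, {"dx": 0.2, "dy": -1, "dz": 0, "wx": 0, "wy": 0, "wz": 0, "jaw": 0}, {"dx": 0.2, "dy": -1, "dz": 0, "wx": 0, "wy": 0, "wz": 0, "jaw": 0}, {"dx": 0.2, "dy": -1, "dz": 0, "wx": 0, "wy": 0, "wz": 0, "jaw": 0}, {"dx": 0.1, "dy": -0.6, "dz": 0, "wx": 0, "wy": 0, "wz": 0, "jaw": 0}]'

```text
time: 5.75
tool_pos: [0.4794, -0.2637, 0.1481]
tcp_rot: [-0.256, -3.128, -0.001]
wrist_force: [-0.4, 0.1, -0.1]
width: 0.464
```

>>> apply_moves --targets '[{"dx": 0.1, "dy": -0.5, "dz": 0, "wx": 0, "wy": 0, "wz": 0, "jaw": 0}, {"dx": 0, "dy": 0, "dz": 0, "wx": 0, "wy": 0, "wz": 0, "jaw": 0}, {"dx": 0, "dy": 0, "dz": 0, "wx": 0, "wy": 0, "wz": 0, "jaw": 0}]'

```text
time: 6.05
tool_pos: [0.4759, -0.2761, 0.149]
tcp_rot: [-0.254, -3.13, -0.002]
wrist_force: [0.4, -0.3, -0.9]
width: 0.458
```

```bash
python3 - <<'E'
from h import *
go(.473,-.313,.036,-9.1)
E
```

```text
t 6.05 pos [ 0.4759 -0.2761  0.149 ] q [-0.57  0.1   1.96  0.    1.09 -1.98]
world d mm [  -2.9  -36.9 -113. ] tool d units [-0.11 -1.23  3.76] turned-frame units [-0.1  -1.23  3.77] rot units [ 0.01 -0.01 -0.03]
F [ 0.4 -0.3 -0.9] T [ 0.01 -0.01  0.03] w 0.458
```

>>> apply_moves --targets '[{"dx": -0.1, "dy": -0.7, "dz": 0, "wx": 0, "wy": 0, "wz": 0, "jaw": 0}, {"dx": 0, "dy": -0.6, "dz": 0.4, "wx": 0, "wy": 0, "wz": 0, "jaw": 0}, {"dx": 0, "dy": 0, "dz": 0.9, "wx": 0, "wy": 0, "wz": 0, "jaw": 0}, {"dx": 0, "dy": 0, "dz": 0.9, "wx": 0, "wy": 0, "wz": 0, "jaw": 0}, {"dx": 0, "dy": 0, "dz": 0.7, "wx": 0, "wy": 0, "wz": 0, "jaw": 0}]'

```text
time: 6.55
tool_pos: [0.4723, -0.3145, 0.06]
tcp_rot: [-0.252, -3.129, -0.002]
wrist_force: [-0.6, 0.2, -1.1]
width: 0.459
```

>>> apply_moves --targets '[{"dx": 0, "dy": 0, "dz": 0.4, "wx": 0, "wy": 0, "wz": 0, "jaw": 0}, {"dx": 0, "dy": 0, "dz": 0, "wx": 0, "wy": 0, "wz": 0, "jaw": 0}, {"dx": 0, "dy": 0, "dz": 0, "wx": 0, "wy": 0, "wz": 0, "jaw": 0}]'

```text
time: 6.85
tool_pos: [0.4736, -0.3154, 0.0508]
tcp_rot: [0.252, 3.131, 0.0]
wrist_force: [1.0, -0.1, -0.2]
width: 0.457
```

```bash
python3 - <<'E'
from h import *
go(.473,-.313,.036,-9.1)
E
```

```text
t 6.85 pos [ 0.4736 -0.3154  0.0508] q [-0.63  0.24  1.99  0.    0.91 -2.04]
world d mm [ -0.6   2.4 -14.8] tool d units [0.03 0.07 0.49] turned-frame units [0.03 0.07 0.49] rot units [ 0.    0.   -0.02]
F [ 1.  -0.1 -0.2] T [-0.02 -0.02  0.05] w 0.457
```

>>> apply_moves --targets '[{"dx": 0, "dy": 0, "dz": 0.4, "wx": 0, "wy": 0, "wz": 0, "jaw": 0}, {"dx": 0, "dy": 0, "dz": 0.25, "wx": 0, "wy": 0, "wz": 0, "jaw": 0}, {"dx": 0, "dy": 0, "dz": 0, "wx": 0, "wy": 0, "wz": 0, "jaw": 0}, {"dx": 0, "dy": 0, "dz": 0, "wx": 0, "wy": 0, "wz": 0, "jaw": 0}]'

```text
time: 7.25
tool_pos: [0.4731, -0.3152, 0.031]
tcp_rot: [-0.252, -3.131, -0.0]
wrist_force: [0.4, 0.1, -1.3]
width: 0.463
```

>>> apply_moves --targets '[{"dx": 0, "dy": 0, "dz": 0, "wx": 0, "wy": 0, "wz": 0, "jaw": 0.6}, {"dx": 0, "dy": 0, "dz": 0, "wx": 0, "wy": 0, "wz": 0, "jaw": 0.75}, {"dx": 0, "dy": 0, "dz": 0, "wx": 0, "wy": 0, "wz": 0, "jaw": 0.75}, {"dx": 0, "dy": 0, "dz": 0, "wx": 0, "wy": 0, "wz": 0, "jaw": 0.75}]'

```text
time: 7.65
tool_pos: [0.4736, -0.3155, 0.0316]
tcp_rot: [0.252, 3.131, -0.001]
wrist_force: [0.1, 0.2, 0.7]
width: 0.751
```

>>> apply_moves --targets '[{"dx": 0, "dy": 0, "dz": -0.5, "wx": 0, "wy": 0, "wz": 0, "jaw": 0.75}, {"dx": 0, "dy": 0, "dz": -1, "wx": 0, "wy": 0, "wz": 0, "jaw": 0.75}, {"dx": 0, "dy": 0, "dz": -1, "wx": 0, "wy": 0, "wz": 0, "jaw": 0.75}, {"dx": 0, "dy": 0, "dz": -1, "wx": 0, "wy": 0, "wz": 0, "jaw": 0.75}, {"dx": 0, "dy": 0, "dz": -1, "wx": 0, "wy": 0, "wz": 0, "jaw": 1}]'

```text
time: 8.15
tool_pos: [0.4734, -0.3154, 0.1688]
tcp_rot: [0.252, 3.13, -0.001]
wrist_force: [-0.3, -0.5, 0.8]
width: 0.899
```

```bash
python3 - <<'E'
from h import *
go(.5036,.3003,.15,-8.9)
s=cams.read_camera('scene'); save('s3.png',s['color'])
E
```

```text
t 8.15 pos [ 0.4734 -0.3154  0.1688] q [-0.63  0.11  1.9   0.    1.13 -2.04]
world d mm [ 30.2 615.7 -18.8] tool d units [ 2.29 20.42  0.61] turned-frame units [ 2.18 20.43  0.63] rot units [-0.01  0.01 -0.05]
F [-0.3 -0.5  0.8] T [-0.02 -0.03 -0.01] w 0.899
```

View pics/s3.png

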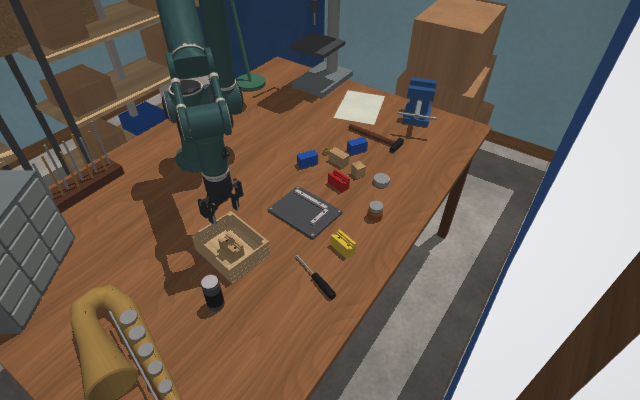

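The finished block lies in the crate at (230,243) and the jig at (305,210) is empty. On to the blank.

>>> apply_moves --targets '[{"dx": 0.1, "dy": 0.6, "dz": 0, "wx": 0, "wy": 0, "wz": 0, "jaw": 1}, {"dx": 0.1, "dy": 1, "dz": 0, "wx": 0, "wy": 0, "wz": 0, "jaw": 1}, {"dx": 0.1, "dy": 1, "dz": 0, "wx": 0, "wy": 0, "wz": 0, "jaw": 1}, {"dx": 0.1, "dy": 1, "dz": 0, "wx": 0, "wy": 0, "wz": 0, "jaw": 1}, {"dx": 0.1, "dy": 1, "dz": 0, "wx": 0, "wy": 0, "wz": 0, "jaw": 1}]'

```text
time: 8.7
tool_pos: [0.4795, -0.1745, 0.1657]
tcp_rot: [-0.253, -3.13, -0.001]
wrist_force: [0.4, 0.8, -0.1]
width: 1.003
```

>>> apply_moves --targets '[{"dx": 0.1, "dy": 1, "dz": 0, "wx": 0, "wy": 0, "wz": 0, "jaw": 1}, {"dx": 0.1, "dy": 1, "dz": 0, "wx": 0, "wy": 0, "wz": 0, "jaw": 1}, {"dx": 0.1, "dy": 1, "dz": 0, "wx": 0, "wy": 0, "wz": 0, "jaw": 1}, {"dx": 0.1, "dy": 1, "dz": 0, "wx": 0, "wy": 0, "wz": 0, "jaw": 1}, {"dx": 0.1, "dy": 1, "dz": 0, "wx": 0, "wy": 0, "wz": 0, "jaw": 1}]'

```text
time: 9.2
tool_pos: [0.4885, -0.0242, 0.1657]
tcp_rot: [-0.252, -3.13, -0.001]
wrist_force: [0.7, 0.6, 0.4]
width: 1.001
```

>>> apply_moves --targets '[{"dx": 0.1, "dy": 1, "dz": 0, "wx": 0, "wy": 0, "wz": 0, "jaw": 1}, {"dx": 0.1, "dy": 1, "dz": 0, "wx": 0, "wy": 0, "wz": 0, "jaw": 1}, {"dx": 0.1, "dy": 1, "dz": 0, "wx": 0, "wy": 0, "wz": 0, "jaw": 1}, {"dx": 0.1, "dy": 1, "dz": 0, "wx": 0, "wy": 0, "wz": 0, "jaw": 1}, {"dx": 0.1, "dy": 1, "dz": 0, "wx": 0, "wy": 0, "wz": 0, "jaw": 1}]'

```text
time: 9.7
tool_pos: [0.4975, 0.1259, 0.1657]
tcp_rot: [-0.252, -3.13, 0.0]
wrist_force: [-0.8, -0.3, -0.5]
width: 1.005
```

```bash
python3 - <<'E'
from h import *
go(.5036,.3003,.15,-8.9)
E
```

```text
t 9.7 pos [0.4975 0.1259 0.1657] q [ 0.2   0.01  2.02  0.    1.12 -1.21]
world d mm [  6.1 174.4 -15.7] tool d units [0.73 5.77 0.52] turned-frame units [0.7  5.77 0.52] rot units [-0.   -0.02 -0.05]
F [-0.8 -0.3 -0.5] T [-0.02  0.04  0.03] w 1.005
```

>>> apply_moves --targets '[{"dx": 0.1, "dy": 1, "dz": 0, "wx": 0, "wy": 0, "wz": 0, "jaw": 1}, {"dx": 0.1, "dy": 1, "dz": 0, "wx": 0, "wy": 0, "wz": 0, "jaw": 1}, {"dx": 0.2, "dy": 1, "dz": 0.2, "wx": 0, "wy": 0, "wz": 0, "jaw": 1}, {"dx": 0.1, "dy": 1, "dz": 0.3, "wx": 0, "wy": 0, "wz": 0, "jaw": 1}, {"dx": 0.1, "dy": 1, "dz": 0, "wx": 0, "wy": 0, "wz": 0, "jaw": 1}]'

```text
time: 10.2
tool_pos: [0.5026, 0.2761, 0.1492]
tcp_rot: [-0.251, -3.128, 0.003]
wrist_force: [-0.2, 0.1, -0.1]
width: 0.996
```

>>> apply_moves --targets '[{"dx": 0.1, "dy": 0.6, "dz": 0, "wx": 0, "wy": 0, "wz": -0.05, "jaw": 1}, {"dx": 0, "dy": 0, "dz": 0, "wx": 0, "wy": 0, "wz": 0, "jaw": 1}, {"dx": 0, "dy": 0, "dz": 0, "wx": 0, "wy": 0, "wz": 0, "jaw": 1}]'

```text
time: 10.5
tool_pos: [0.5045, 0.2932, 0.151]
tcp_rot: [-0.242, -3.132, 0.002]
wrist_force: [0.3, -0.2, 0.3]
width: 0.999
```

```bash
python3 - <<'E'
from h import *
go(.5036,.3003,.019,-8.9)
E
```

```text
t 10.5 pos [0.5045 0.2932 0.151 ] q [ 0.48  0.16  1.89 -0.    1.1  -0.93]
world d mm [  -0.9    7.1 -132. ] tool d units [0.06 0.23 4.4 ] turned-frame units [0.07 0.23 4.4 ] rot units [-0.01 -0.01  0.01]
F [ 0.3 -0.2  0.3] T [ 0.02 -0.   -0.02] w 0.999
```

>>> apply_moves --targets '[{"dx": 0.06, "dy": 0.23, "dz": 0.4, "wx": 0, "wy": 0, "wz": 0, "jaw": 1}, {"dx": 0, "dy": 0, "dz": 0.8, "wx": 0, "wy": 0, "wz": 0, "jaw": 1}, {"dx": 0, "dy": 0, "dz": 0.7, "wx": 0, "wy": 0, "wz": 0, "jaw": 1}, {"dx": 0, "dy": 0, "dz": 0.4, "wx": 0, "wy": 0, "wz": 0, "jaw": 1}, {"dx": 0, "dy": 0, "dz": 0, "wx": 0, "wy": 0, "wz": 0, "jaw": 1}]'

```text
time: 11.0
tool_pos: [0.5026, 0.2989, 0.0794]
tcp_rot: [-0.245, -3.128, 0.004]
wrist_force: [-0.2, 0.4, 1.0]
width: 0.998
```

>>> apply_moves --targets '[{"dx": 0, "dy": 0, "dz": 0, "wx": 0, "wy": 0, "wz": 0, "jaw": 1}, {"dx": 0, "dy": 0, "dz": 0, "wx": 0, "wy": 0, "wz": 0, "jaw": 1}]'

```text
time: 11.2
tool_pos: [0.5055, 0.3008, 0.0834]
tcp_rot: [0.245, 3.13, 0.002]
wrist_force: [-0.5, -0.1, 0.2]
width: 1.0
```

```bash
python3 - <<'E'
from h import *
go(.5036,.3003,.019,-8.9)
E
```

```text
t 11.2 pos [0.5055 0.3008 0.0834] q [ 0.49  0.23  1.93  0.    0.97 -0.92]
world d mm [ -1.9  -0.5 -64.4] tool d units [ 0.06 -0.03  2.15] turned-frame units [ 0.06 -0.03  2.15] rot units [ 0.01  0.02 -0.01]
F [-0.5 -0.1  0.2] T [-0.01  0.02  0.02] w 1.0
```

>>> apply_moves --targets '[{"dx": 0.05, "dy": 0, "dz": 0.6, "wx": 0, "wy": 0, "wz": 0, "jaw": 1}, {"dx": 0, "dy": 0, "dz": 0.7, "wx": 0, "wy": 0, "wz": 0, "jaw": 1}, {"dx": 0, "dy": 0, "dz": 0.5, "wx": 0, "wy": 0, "wz": 0, "jaw": 1}, {"dx": 0, "dy": 0, "dz": 0.3, "wx": 0, "wy": 0, "wz": 0, "jaw": 1}, {"dx": 0, "dy": 0, "dz": 0, "wx": 0, "wy": 0, "wz": 0, "jaw": 1}]'

```text
time: 11.7
tool_pos: [0.5022, 0.3003, 0.0181]
tcp_rot: [-0.244, -3.13, 0.002]
wrist_force: [-0.4, 0.5, 0.0]
width: 1.002
```

>>> apply_moves --targets '[{"dx": 0, "dy": 0, "dz": 0, "wx": 0, "wy": 0, "wz": 0, "jaw": 1}, {"dx": 0, "dy": 0, "dz": 0, "wx": 0, "wy": 0, "wz": 0, "jaw": 0.7}, {"dx": 0, "dy": 0, "dz": 0, "wx": 0, "wy": 0, "wz": 0, "jaw": 0.55}, {"dx": 0, "dy": 0, "dz": 0, "wx": 0, "wy": 0, "wz": 0, "jaw": 0.5}, {"dx": 0, "dy": 0, "dz": 0, "wx": 0, "wy": 0, "wz": 0, "jaw": 0.2}]' --newtons 40

```text
time: 12.2
tool_pos: [0.5036, 0.3011, 0.02]
tcp_rot: [0.244, 3.131, 0.001]
wrist_force: [2.2, -0.1, 5.1]
width: 0.458
```

>>> apply_moves --targets '[{"dx": 0, "dy": 0, "dz": 0, "wx": 0, "wy": 0, "wz": 0, "jaw": 0}, {"dx": 0, "dy": 0, "dz": 0, "wx": 0, "wy": 0, "wz": 0, "jaw": 0}, {"dx": 0, "dy": 0, "dz": 0, "wx": 0, "wy": 0, "wz": 0, "jaw": 0}, {"dx": 0, "dy": 0, "dz": 0, "wx": 0, "wy": 0, "wz": 0, "jaw": 0}]' --newtons 90

```text
time: 12.6
tool_pos: [0.5039, 0.3012, 0.0201]
tcp_rot: [0.244, 3.13, 0.002]
wrist_force: [0.0, 0.6, 5.1]
width: 0.454
```

```bash
python3 - <<'E'
from h import *
go(.5036,.3003,.019,-8.9)
s=cams.read_camera('scene'); save('s4.png',cv2.resize(s['color'][100:220,270:430],None,fx=5,fy=5,interpolation=cv2.INTER_CUBIC))
E
```

```text
t 12.6 pos [0.5039 0.3012 0.0201] q [ 0.5   0.31  1.97 -0.    0.86 -0.92]
world d mm [-0.3 -0.9 -1.1] tool d units [ 0.01 -0.03  0.04] turned-frame units [ 0.01 -0.03  0.04] rot units [ 0.01  0.01 -0.  ]
F [0.  0.6 5.1] T [-0.05  0.02 -0.01] w 0.454
```

View pics/s4.png

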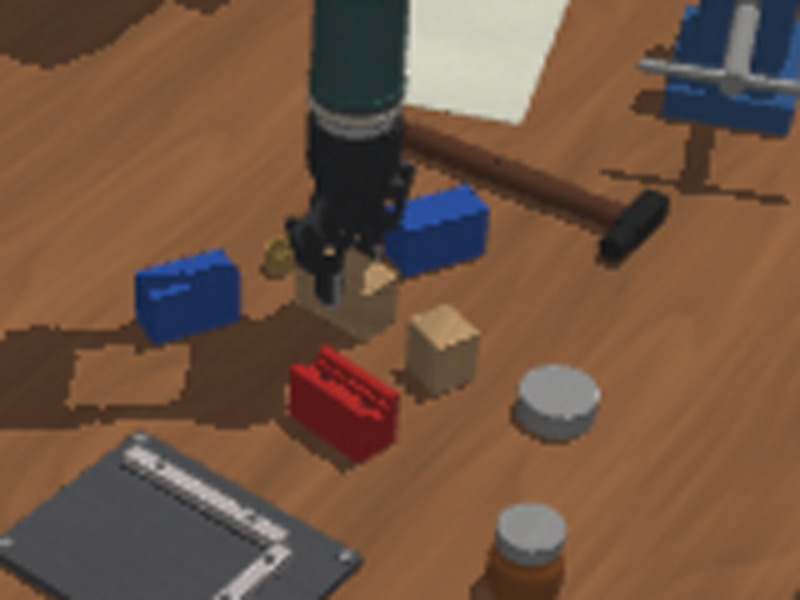

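The blank at crop (345,295) is gripped across its width; offcut and ferrule are untouched. Lifting.

>>> apply_moves --targets '[{"dx": 0, "dy": 0, "dz": -0.4, "wx": 0, "wy": 0, "wz": 0, "jaw": 0}, {"dx": 0, "dy": 0, "dz": -0.9, "wx": 0, "wy": 0, "wz": 0, "jaw": 0}, {"dx": 0, "dy": 0, "dz": -0.9, "wx": 0, "wy": 0, "wz": 0, "jaw": 0}, {"dx": 0, "dy": 0, "dz": -0.9, "wx": 0, "wy": 0, "wz": 0, "jaw": 0}, {"dx": 0, "dy": 0, "dz": -0.9, "wx": 0, "wy": 0, "wz": 0, "jaw": 0}]'

```text
time: 13.15
tool_pos: [0.502, 0.3002, 0.1398]
tcp_rot: [-0.244, -3.13, 0.002]
wrist_force: [0.1, -0.3, -1.1]
width: 0.448
```

```bash
python3 - <<'E'
from h import *
go(.572,-.007,.14,-4.93)
c=cams.read_camera('top'); save('t5.png',cv2.resize(c['color'][145:255,285:385],None,fx=5,fy=5,interpolation=cv2.INTER_CUBIC))
import pickle; pickle.dump(c,open('top5.pkl','wb'))
P=cloud(c); d=np.zeros((400,640),np.uint8); d[155:248,298:372]=1
d=cv2.morphologyEx((d.astype(bool)&(P[...,2]>.007)&(P[...,2]<.04)).astype(np.uint8),cv2.MORPH_OPEN,np.ones((5,5)))
k=max(cv2.findContours(d,cv2.RETR_EXTERNAL,cv2.CHAIN_APPROX_NONE)[0],key=cv2.contourArea)[:,0]
Y=np.array([ray(c,u,v,.012)[:2]*1000 for u,v in k]); r=cv2.minAreaRect(Y.astype(np.float32)); print(r)
# stop bars in jig frame
a=np.radians(r[2]-90); R=np.array([[np.cos(a),-np.sin(a)],[np.sin(a),np.cos(a)]])
S=cv2.cvtColor(c['color'],cv2.COLOR_RGB2HSV); m=(S[...,1]<60)&(S[...,2]>150)&(d>0)
vu=np.argwhere(m); X=(np.array([ray(c,u,v,.024)[:2]*1000 for v,u in vu])-r[0])@R
L=X[(X[:,0]<30)&(X[:,0]>-80)&(X[:,1]>35)&(X[:,1]<70)]; T=X[(X[:,1]<35)&(X[:,1]>-35)&(X[:,0]>50)&(X[:,0]<85)]
print('long',np.polyfit(L[:,0],L[:,1],1),L[:,1].mean(),'expect52; short',np.polyfit(T[:,1],T[:,0],1),T[:,0].mean(),'expect 67')
E
```

```text
t 13.15 pos [0.502  0.3002 0.1398] q [ 0.5   0.17  1.89  0.    1.08 -0.92]
world d mm [ 7.000e+01 -3.072e+02  2.000e-01] tool d units [-3.89 -9.76 -0.  ] turned-frame units [ -3.2  -10.    -0.01] rot units [-0.01 -0.02 -0.66]
F [ 0.1 -0.3 -1.1] T [ 0.02 -0.04 -0.03] w 0.448
((560.815185546875, -20.867401123046875), (169.59707641601562, 219.62705993652344), 85.06818389892578)
long [-8.42661123e-03  5.22464930e+01] 52.461639246073844 expect52; short [-3.43034481e-03  6.72515918e+01] 67.25519184709744 expect 67
```

View pics/t5.png

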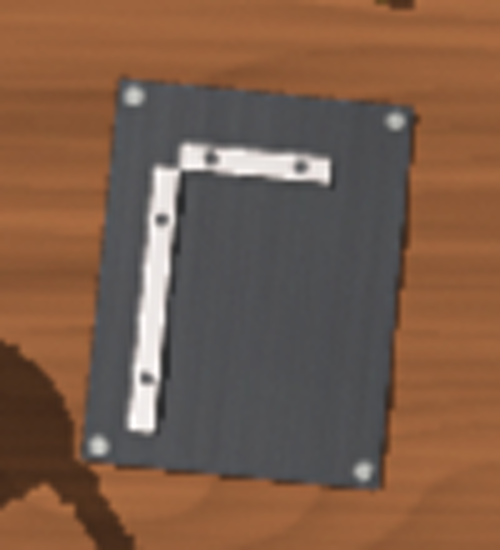

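The empty jig shows in the crop, with its long bar at (155,300) and short bar at (255,165). The bars sit where the outline fit predicts, within 0.5 mm and 0.5°. Carrying the blank over.

>>> apply_moves --targets '[{"dx": -0.2, "dy": -0.6, "dz": 0, "wx": 0, "wy": 0, "wz": -0.3, "jaw": 0}, {"dx": -0.3, "dy": -1, "dz": 0, "wx": 0, "wy": 0, "wz": -0.36, "jaw": 0}, {"dx": -0.3, "dy": -1, "dz": 0, "wx": 0, "wy": 0, "wz": 0, "jaw": 0}, {"dx": -0.3, "dy": -1, "dz": 0, "wx": 0, "wy": 0, "wz": 0, "jaw": 0}, {"dx": -0.3, "dy": -1, "dz": 0, "wx": 0, "wy": 0, "wz": 0, "jaw": 0}]'

```text
time: 13.7
tool_pos: [0.5297, 0.1579, 0.1384]
tcp_rot: [-0.135, -3.137, 0.001]
wrist_force: [0.3, 0.0, -1.1]
width: 0.454
```

>>> apply_moves --targets '[{"dx": -0.3, "dy": -1, "dz": 0, "wx": 0, "wy": 0, "wz": 0, "jaw": 0}, {"dx": -0.3, "dy": -1, "dz": 0, "wx": 0, "wy": 0, "wz": 0, "jaw": 0}, {"dx": -0.3, "dy": -1, "dz": 0, "wx": 0, "wy": 0, "wz": 0, "jaw": 0}, {"dx": -0.3, "dy": -1, "dz": 0, "wx": 0, "wy": 0, "wz": 0, "jaw": 0}, {"dx": -0.3, "dy": -0.7, "dz": 0, "wx": 0, "wy": 0, "wz": 0, "jaw": 0}]'

```text
time: 14.2
tool_pos: [0.5622, 0.0129, 0.1384]
tcp_rot: [-0.137, -3.137, 0.001]
wrist_force: [-0.6, -0.1, -1.6]
width: 0.452
```

>>> apply_moves --targets '[{"dx": -0.2, "dy": -0.5, "dz": 0, "wx": 0, "wy": 0, "wz": 0, "jaw": 0}, {"dx": 0, "dy": 0, "dz": 0, "wx": 0, "wy": 0, "wz": 0, "jaw": 0}, {"dx": 0, "dy": 0, "dz": 0, "wx": 0, "wy": 0, "wz": 0, "jaw": 0}]'

```text
time: 14.5
tool_pos: [0.5674, -0.0004, 0.1388]
tcp_rot: [-0.137, -3.137, -0.001]
wrist_force: [-0.5, 0.7, -1.4]
width: 0.455
```

```bash
python3 - <<'E'
from h import *
go(.572,-.007,.038,-5.0)
E
```

```text
t 14.5 pos [ 5.674e-01 -4.000e-04  1.388e-01] q [-0.05  0.14  1.93  0.    1.07 -1.53]
world d mm [   4.6   -6.6 -100.8] tool d units [-0.18 -0.21  3.36] turned-frame units [-0.17 -0.2   3.36] rot units [ 0.   -0.01  0.  ]
F [-0.5  0.7 -1.4] T [ 0.02 -0.03  0.02] w 0.455
```

>>> apply_moves --targets '[{"dx": -0.15, "dy": -0.2, "dz": 0.4, "wx": 0, "wy": 0, "wz": 0, "jaw": 0}, {"dx": 0, "dy": 0, "dz": 0.9, "wx": 0, "wy": 0, "wz": 0, "jaw": 0}, {"dx": 0, "dy": 0, "dz": 0.9, "wx": 0, "wy": 0, "wz": 0, "jaw": 0}, {"dx": 0, "dy": 0, "dz": 0.5, "wx": 0, "wy": 0, "wz": 0, "jaw": 0}, {"dx": 0, "dy": 0, "dz": 0.2, "wx": 0, "wy": 0, "wz": 0, "jaw": 0}]'

```text
time: 15.0
tool_pos: [0.5698, -0.0064, 0.0494]
tcp_rot: [-0.134, -3.134, -0.0]
wrist_force: [0.2, 0.7, -1.1]
width: 0.454
```

>>> apply_moves --targets '[{"dx": 0, "dy": 0, "dz": 0, "wx": 0, "wy": 0, "wz": 0, "jaw": 0}, {"dx": 0, "dy": 0, "dz": 0, "wx": 0, "wy": 0, "wz": 0, "jaw": 0}, {"dx": 0, "dy": 0, "dz": 0, "wx": 0, "wy": 0, "wz": 0, "jaw": 0}]'

```text
time: 15.3
tool_pos: [0.5732, -0.007, 0.0537]
tcp_rot: [0.135, 3.136, -0.0]
wrist_force: [0.5, 0.5, -1.2]
width: 0.451
```

```bash
python3 - <<'E'
from h import *
go(.572,-.007,.0321,-5.0)
E
```

```text
t 15.3 pos [ 0.5732 -0.007   0.0537] q [-0.06  0.25  1.98  0.    0.91 -1.54]
world d mm [ -1.2   0.  -21.6] tool d units [ 0.04 -0.    0.72] turned-frame units [ 0.04 -0.    0.72] rot units [0.   0.03 0.01]
F [ 0.5  0.5 -1.2] T [-0.03  0.04  0.03] w 0.451
```

>>> apply_moves --targets '[{"dx": 0, "dy": 0, "dz": 0.35, "wx": 0, "wy": 0, "wz": 0, "jaw": 0}, {"dx": 0, "dy": 0, "dz": 0.2, "wx": 0, "wy": 0, "wz": 0, "jaw": 0}, {"dx": 0, "dy": 0, "dz": 0.05, "wx": 0, "wy": 0, "wz": 0, "jaw": 0}, {"dx": 0, "dy": 0, "dz": 0, "wx": 0, "wy": 0, "wz": 0, "jaw": 0}, {"dx": 0, "dy": 0, "dz": 0, "wx": 0, "wy": 0, "wz": 0, "jaw": 0}]'

```text
time: 15.8
tool_pos: [0.5718, -0.0071, 0.0341]
tcp_rot: [-0.136, -3.139, -0.0]
wrist_force: [-0.1, 0.8, -1.2]
width: 0.453
```

>>> apply_moves --targets '[{"dx": 0, "dy": 0, "dz": 0.05, "wx": 0, "wy": 0, "wz": 0, "jaw": 0}, {"dx": 0, "dy": 0, "dz": 0, "wx": 0, "wy": 0, "wz": 0, "jaw": 0}, {"dx": 0, "dy": 0, "dz": 0, "wx": 0, "wy": 0, "wz": 0, "jaw": 0}]'

```text
time: 16.1
tool_pos: [0.5719, -0.007, 0.0328]
tcp_rot: [0.136, 3.139, -0.0]
wrist_force: [-0.4, -0.6, -0.7]
width: 0.455
```

```bash
python3 - <<'E'
from h import *
go(.572,-.007,.0321,-5.0)
E
```

```text
t 16.1 pos [ 0.5719 -0.007   0.0328] q [-0.06  0.27  1.99 -0.    0.87 -1.54]
world d mm [ 0.1  0.  -0.7] tool d units [-0.    0.    0.02] turned-frame units [-0.    0.    0.02] rot units [-0.    0.    0.01]
F [-0.4 -0.6 -0.7] T [0.01 0.02 0.04] w 0.455
```

>>> apply_moves --targets '[{"dx": -0.15, "dy": 0.15, "dz": 0, "wx": 0, "wy": 0, "wz": 0, "jaw": 0}, {"dx": -0.1, "dy": 0.1, "dz": 0, "wx": 0, "wy": 0, "wz": 0, "jaw": 0}, {"dx": 0, "dy": 0, "dz": 0, "wx": 0, "wy": 0, "wz": 0, "jaw": 0}, {"dx": 0, "dy": 0, "dz": 0, "wx": 0, "wy": 0, "wz": 0, "jaw": 0}]'

```text
time: 16.5
tool_pos: [0.5801, -0.0, 0.0327]
tcp_rot: [0.135, 3.139, -0.0]
wrist_force: [-0.1, 0.2, -1.7]
width: 0.454
```

>>> apply_moves --targets '[{"dx": 0, "dy": 0, "dz": 0.03, "wx": 0, "wy": 0, "wz": 0, "jaw": 0}, {"dx": 0, "dy": 0, "dz": 0, "wx": 0, "wy": 0, "wz": 0, "jaw": 0}, {"dx": 0, "dy": 0, "dz": 0, "wx": 0, "wy": 0, "wz": 0, "jaw": 0}]'

```text
time: 16.8
tool_pos: [0.58, -0.0001, 0.0322]
tcp_rot: [0.136, 3.138, 0.0]
wrist_force: [-1.1, 0.5, 3.6]
width: 0.453
```

```bash
python3 - <<'E'
from h import *
go(.583,.0024,.0321,-5.0)
E
```

```text
t 16.8 pos [ 5.80e-01 -1.00e-04  3.22e-02] q [-0.04  0.29  1.98  0.    0.88 -1.53]
world d mm [ 3.   2.5 -0.1] tool d units [-0.09  0.09  0.  ] turned-frame units [-0.09  0.09  0.  ] rot units [0.   0.   0.01]
F [-1.1  0.5  3.6] T [0.12 0.16 0.11] w 0.453
```

Light contact with the plate, about 5 N. Now pushing toward the long stop and then the short one.

>>> apply_moves --targets '[{"dx": 0, "dy": 0.06, "dz": 0, "wx": 0, "wy": 0, "wz": 0, "jaw": 0}, {"dx": 0, "dy": 0.05, "dz": 0, "wx": 0, "wy": 0, "wz": 0, "jaw": 0}, {"dx": 0, "dy": 0, "dz": 0, "wx": 0, "wy": 0, "wz": 0, "jaw": 0}, {"dx": 0, "dy": 0, "dz": 0, "wx": 0, "wy": 0, "wz": 0, "jaw": 0}]'

```text
time: 17.2
tool_pos: [0.5806, 0.0022, 0.0322]
tcp_rot: [0.136, 3.138, -0.002]
wrist_force: [-1.2, -5.6, 3.6]
width: 0.451
```

>>> apply_moves --targets '[{"dx": -0.06, "dy": 0, "dz": 0, "wx": 0, "wy": 0, "wz": 0, "jaw": 0}, {"dx": -0.05, "dy": 0, "dz": 0, "wx": 0, "wy": 0, "wz": 0, "jaw": 0}, {"dx": 0, "dy": 0, "dz": 0, "wx": 0, "wy": 0, "wz": 0, "jaw": 0}, {"dx": 0, "dy": 0, "dz": 0, "wx": 0, "wy": 0, "wz": 0, "jaw": 0}]'

```text
time: 17.6
tool_pos: [0.5807, 0.0022, 0.0323]
tcp_rot: [-0.135, -3.133, 0.002]
wrist_force: [-10.6, -3.2, 13.9]
width: 0.453
```

```bash
python3 - <<'E'
from h import *
go(.583,.0024,.0321,-5.0)
E
```

```text
t 17.6 pos [0.5807 0.0022 0.0323] q [-0.04  0.29  1.97 -0.    0.89 -1.52]
world d mm [ 2.3  0.2 -0.2] tool d units [-0.08  0.01  0.  ] turned-frame units [-0.08  0.01  0.01] rot units [-0.01 -0.06  0.01]
F [-10.6  -3.2  13.9] T [-0.69  1.52 -0.07] w 0.453
```

The push raised the down force to about 15 N, so plate friction may be holding the block about 2 mm short of the short stop. I'll ease off the vertical load and let it slide.

>>> apply_moves --targets '[{"dx": 0, "dy": 0, "dz": -0.04, "wx": 0, "wy": 0, "wz": 0, "jaw": 0}, {"dx": 0, "dy": 0, "dz": 0, "wx": 0, "wy": 0, "wz": 0, "jaw": 0}, {"dx": 0, "dy": 0, "dz": 0, "wx": 0, "wy": 0, "wz": 0, "jaw": 0}]'

```text
time: 17.9
tool_pos: [0.581, 0.0022, 0.0324]
tcp_rot: [-0.135, -3.134, 0.002]
wrist_force: [-6.1, -4.3, 4.7]
width: 0.451
```

>>> apply_moves --targets '[{"dx": 0, "dy": 0, "dz": -0.03, "wx": 0, "wy": 0, "wz": 0, "jaw": 0}, {"dx": 0, "dy": 0, "dz": 0, "wx": 0, "wy": 0, "wz": 0, "jaw": 0}, {"dx": 0, "dy": 0, "dz": 0, "wx": 0, "wy": 0, "wz": 0, "jaw": 0}]'

```text
time: 18.2
tool_pos: [0.5813, 0.0022, 0.0325]
tcp_rot: [-0.135, -3.134, 0.002]
wrist_force: [-3.6, -4.4, -0.6]
width: 0.455
```

```bash
python3 - <<'E'
from h import *
go(.583,.0024,.0321,-5.0)
E
```

```text
t 18.2 pos [0.5813 0.0022 0.0325] q [-0.04  0.29  1.97 -0.    0.88 -1.52]
world d mm [ 1.7  0.2 -0.4] tool d units [-0.06  0.01  0.01] turned-frame units [-0.06  0.01  0.01] rot units [-0.01 -0.04  0.01]
F [-3.6 -4.4 -0.6] T [-0.86  0.59 -0.06] w 0.455
```

>>> apply_moves --targets '[{"dx": -0.05, "dy": -0.03, "dz": -0.02, "wx": 0, "wy": 0, "wz": 0, "jaw": 0}, {"dx": -0.05, "dy": 0, "dz": -0.02, "wx": 0, "wy": 0, "wz": 0, "jaw": 0}, {"dx": 0, "dy": 0, "dz": 0, "wx": 0, "wy": 0, "wz": 0, "jaw": 0}, {"dx": 0, "dy": 0, "dz": 0, "wx": 0, "wy": 0, "wz": 0, "jaw": 0}]'

```text
time: 18.6
tool_pos: [0.583, 0.002, 0.0332]
tcp_rot: [-0.136, -3.131, -0.0]
wrist_force: [-6.4, -1.0, -2.4]
width: 0.449
```

```bash
python3 - <<'E'
from h import *
go(.583,.0024,.0321,-5.0)
E
```

```text
t 18.6 pos [0.583  0.002  0.0332] q [-0.04  0.29  1.96  0.    0.89 -1.52]
world d mm [-0.   0.4 -1.1] tool d units [0.   0.01 0.04] turned-frame units [0.   0.01 0.04] rot units [-0.   -0.07  0.01]
F [-6.4 -1.  -2.4] T [-0.27  1.13 -0.11] w 0.449
```

At x = 0.583 the block takes 6 N along x with no load on the plate, so it is bearing on the short stop. I'll take out the small tilt, lower it, and firm up both pushes.

>>> apply_moves --targets '[{"dx": -0.05, "dy": 0.08, "dz": 0, "wx": 0, "wy": -0.07, "wz": 0, "jaw": 0}, {"dx": -0.05, "dy": 0.07, "dz": 0, "wx": 0, "wy": 0, "wz": 0, "jaw": 0}, {"dx": 0, "dy": 0, "dz": 0, "wx": 0, "wy": 0, "wz": 0, "jaw": 0}, {"dx": 0, "dy": 0, "dz": 0, "wx": 0, "wy": 0, "wz": 0, "jaw": 0}]' --newtons 110

```text
time: 19.0
tool_pos: [0.583, 0.0022, 0.0332]
tcp_rot: [-0.134, -3.132, 0.01]
wrist_force: [-15.8, -16.3, 7.0]
width: 0.45
```

```bash
python3 - <<'E'
from h import *
go(.583,.0024,.0321,-5.0)
E
```

```text
t 19.0 pos [0.583  0.0022 0.0332] q [-0.04  0.29  1.96 -0.01  0.89 -1.52]
world d mm [-0.   0.2 -1.1] tool d units [0.   0.01 0.04] turned-frame units [0.   0.01 0.04] rot units [-0.06 -0.06  0.02]
F [-15.8 -16.3   7. ] T [-2.66  2.63 -0.26] w 0.45
```

The forces are right, but TCP z is 1 mm above where the plate contact was, and there is a 0.4° tilt about both axes. I'll back off a little, level, seat the block on the plate, and press again.

>>> apply_moves --targets '[{"dx": 0.08, "dy": -0.12, "dz": 0, "wx": 0, "wy": 0, "wz": 0, "jaw": 0}, {"dx": 0.03, "dy": 0, "dz": 0.03, "wx": 0, "wy": 0, "wz": 0, "jaw": 0}, {"dx": 0, "dy": 0, "dz": 0, "wx": 0, "wy": 0, "wz": 0, "jaw": 0}, {"dx": 0, "dy": 0, "dz": 0, "wx": 0, "wy": 0, "wz": 0, "jaw": 0}]'

```text
time: 19.4
tool_pos: [0.5829, 0.002, 0.0329]
tcp_rot: [0.136, 3.138, -0.002]
wrist_force: [-8.1, -4.1, 1.8]
width: 0.449
```

```bash
python3 - <<'E'
from h import *
go(.583,.0024,.0321,-5.0)
E
```

```text
t 19.4 pos [0.5829 0.002  0.0329] q [-0.04  0.29  1.97 -0.    0.88 -1.52]
world d mm [ 0.1  0.4 -0.8] tool d units [-0.    0.01  0.03] turned-frame units [-0.    0.01  0.03] rot units [-0.01  0.    0.01]
F [-8.1 -4.1  1.8] T [-0.76  1.28 -0.23] w 0.449
```

>>> apply_moves --targets '[{"dx": 0.05, "dy": 0, "dz": 0.03, "wx": 0, "wy": 0, "wz": 0, "jaw": 0}, {"dx": 0, "dy": 0, "dz": 0.02, "wx": 0, "wy": 0, "wz": 0, "jaw": 0}, {"dx": 0, "dy": 0, "dz": 0, "wx": 0, "wy": 0, "wz": 0, "jaw": 0}, {"dx": 0, "dy": 0, "dz": 0, "wx": 0, "wy": 0, "wz": 0, "jaw": 0}]'

```text
time: 19.8
tool_pos: [0.5828, 0.002, 0.0324]
tcp_rot: [0.136, 3.135, -0.002]
wrist_force: [-7.1, -4.4, 4.2]
width: 0.451
```

```bash
python3 - <<'E'
from h import *
go(.583,.0024,.0321,-5.0)
E
```

```text
t 19.8 pos [0.5828 0.002  0.0324] q [-0.04  0.29  1.97 -0.    0.88 -1.52]
world d mm [ 0.2  0.4 -0.3] tool d units [-0.01  0.01  0.01] turned-frame units [-0.01  0.01  0.01] rot units [-0.01  0.03  0.01]
F [-7.1 -4.4  4.2] T [-0.89  1.18 -0.16] w 0.451
```

>>> apply_moves --targets '[{"dx": -0.03, "dy": 0.06, "dz": 0.02, "wx": -0.06, "wy": 0, "wz": 0, "jaw": 0}, {"dx": -0.04, "dy": 0.06, "dz": 0, "wx": 0, "wy": 0, "wz": 0, "jaw": 0}, {"dx": 0, "dy": 0, "dz": 0, "wx": 0, "wy": 0, "wz": 0, "jaw": 0}, {"dx": 0, "dy": 0, "dz": 0, "wx": 0, "wy": 0, "wz": 0, "jaw": 0}]'

```text
time: 20.2
tool_pos: [0.5829, 0.0021, 0.0323]
tcp_rot: [-0.134, -3.137, 0.001]
wrist_force: [-15.8, -16.5, 14.2]
width: 0.453
```

```bash
python3 - <<'E'
from h import *
go(.583,.0024,.0321,-5.0)
E
```

```text
t 20.2 pos [0.5829 0.0021 0.0323] q [-0.04  0.29  1.97 -0.    0.88 -1.52]
world d mm [ 0.1  0.3 -0.2] tool d units [-0.    0.01  0.01] turned-frame units [-0.    0.01  0.01] rot units [-0.   -0.01  0.02]
F [-15.8 -16.5  14.2] T [-2.93  2.47 -0.31] w 0.453
```

>>> apply_moves --targets '[{"dx": -0.03, "dy": 0.03, "dz": -0.03, "wx": -0.01, "wy": 0, "wz": 0, "jaw": 0}, {"dx": -0.01, "dy": 0.02, "dz": -0.01, "wx": 0, "wy": 0, "wz": 0, "jaw": 0}, {"dx": 0, "dy": 0, "dz": 0, "wx": 0, "wy": 0, "wz": 0, "jaw": 0}, {"dx": 0, "dy": 0, "dz": 0, "wx": 0, "wy": 0, "wz": 0, "jaw": 0}]'

```text
time: 20.6
tool_pos: [0.5829, 0.0022, 0.0324]
tcp_rot: [-0.133, -3.135, 0.002]
wrist_force: [-16.4, -20.0, 10.3]
width: 0.447
```

```bash
python3 - <<'E'
from h import *
import pickle
go(.583,.0024,.0321,-5.0)
c=cams.read_camera('top'); s=cams.read_camera('scene')
a=cv2.resize(c['color'][155:245,295:375],(530,596),interpolation=cv2.INTER_CUBIC); save('t6.png',a)
save('s6.png',cv2.resize(s['color'][150:250,240:370],(780,600),interpolation=cv2.INTER_CUBIC))
# where home-blank top corners would be, in scene crop
pickle.dump((c,s),open('6.pkl','wb'))
th=np.radians(-4.95); R=np.array([[np.cos(th),-np.sin(th)],[np.sin(th),np.cos(th)]])
for p in [(-20,5),(60,5),(60,45),(-20,45)]:
    w=np.array([.5608,-.0208])+R@np.array(p)/1000; print(p,[np.round((np.array(proj(s,[*w,z]))-[240,150])*6).astype(int).tolist() for z in (.012,.062)])
# blank x extents from top depth
P=cloud(s); Q=P[150:250,240:370].reshape(-1,3); J=(Q[:,:2]*1000-[560.8,-20.8])@R
k=(Q[:,2]>.030)&(Q[:,2]<.058)&(J[:,0]>45)&(J[:,0]<75)&(J[:,1]>8)&(J[:,1]<42); print('end face',k.sum(),np.percentile(J[k,0],[10,50,90]))
k=(Q[:,2]>.030)&(Q[:,2]<.055)&(J[:,1]>-10)&(J[:,1]<15)&(J[:,0]>25)&(J[:,0]<57); print('side face',k.sum(),np.percentile(J[k,1],[10,50,90]),np.polyfit(J[k,0],J[k,1],1))
k=(Q[:,2]>.055)&(Q[:,2]<.07)&(J[:,0]>38)&(J[:,0]<56)&(J[:,1]>10)&(J[:,1]<40); print('top z',k.sum(),np.median(Q[k,2]))
E
```

```text
t 20.6 pos [0.5829 0.0022 0.0324] q [-0.04  0.29  1.97 -0.    0.88 -1.52]
world d mm [ 0.1  0.2 -0.3] tool d units [-0.    0.01  0.01] turned-frame units [-0.    0.01  0.01] rot units [-0.01 -0.04  0.02]
F [-16.4 -20.   10.3] T [-3.69  2.37 -0.36] w 0.447
(-20, 5) [[367, 340], [366, 281]]
(60, 5) [[467, 400], [468, 341]]
(60, 45) [[509, 364], [511, 305]]
(-20, 45) [[409, 306], [409, 247]]
end face 41 [56.13346421 58.94789016 60.80655768]
side face 39 [-0.89148023  5.68599754  9.0761663 ] [ 0.24618625 -5.03556998]
top z 30 0.06238437730818369
```

View pics/s6.png

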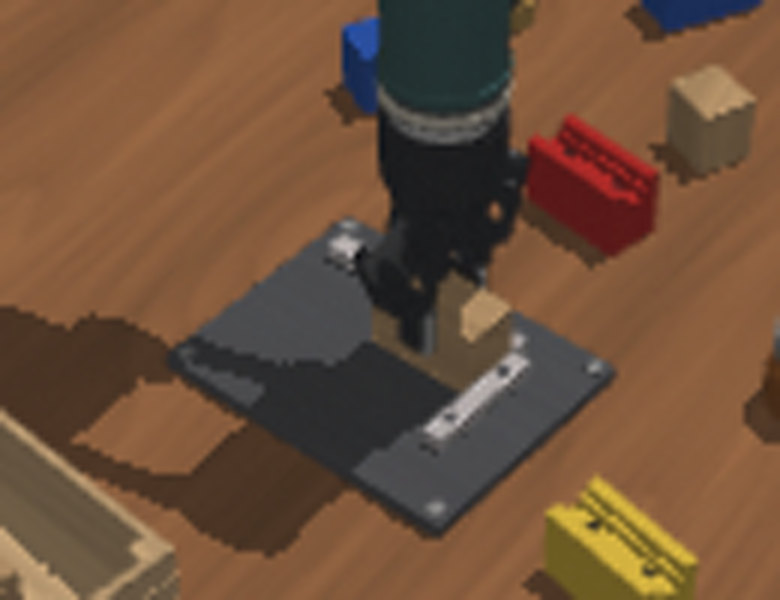

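View pics/t6.png

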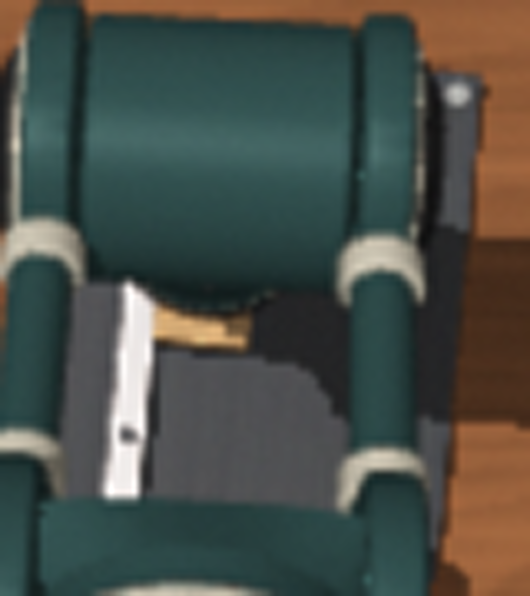

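The scene view shows the blank in the corner: its top corner is at crop (511,308), against (511,305) predicted for fully home. Friction at the long stop and plate could be taking part of the x push, though. I'll ease y and z, load x firmly first, then restore y.

>>> apply_moves --targets '[{"dx": 0, "dy": -0.12, "dz": -0.03, "wx": 0.04, "wy": 0, "wz": 0, "jaw": 0}, {"dx": 0, "dy": 0, "dz": 0, "wx": 0, "wy": 0, "wz": 0, "jaw": 0}, {"dx": -0.06, "dy": 0, "dz": -0.02, "wx": 0, "wy": -0.07, "wz": 0, "jaw": 0}, {"dx": 0, "dy": 0, "dz": 0, "wx": 0, "wy": 0, "wz": 0, "jaw": 0}, {"dx": 0, "dy": 0, "dz": 0, "wx": 0, "wy": 0, "wz": 0, "jaw": 0}]'

```text
time: 21.2
tool_pos: [0.583, 0.002, 0.0324]
tcp_rot: [0.135, 3.138, -0.001]
wrist_force: [-14.6, -8.7, 5.4]
width: 0.45
```

```bash
python3 - <<'E'
from h import *
go(.583,.0024,.0321,-5.0)
E
```

```text
t 21.2 pos [0.583  0.002  0.0324] q [-0.04  0.29  1.97 -0.    0.88 -1.52]
world d mm [ 0.   0.4 -0.3] tool d units [-0.    0.01  0.01] turned-frame units [-0.    0.01  0.01] rot units [-0.    0.    0.01]
F [-14.6  -8.7   5.4] T [-1.54  2.58 -0.25] w 0.45
```

>>> apply_moves --targets '[{"dx": -0.07, "dy": 0, "dz": -0.02, "wx": 0, "wy": -0.05, "wz": 0, "jaw": 0}, {"dx": 0, "dy": 0, "dz": 0, "wx": 0, "wy": 0, "wz": 0, "jaw": 0}, {"dx": 0, "dy": 0.04, "dz": 0, "wx": -0.02, "wy": 0, "wz": 0, "jaw": 0}, {"dx": 0, "dy": 0, "dz": 0, "wx": 0, "wy": 0, "wz": 0, "jaw": 0}, {"dx": 0, "dy": 0, "dz": 0, "wx": 0, "wy": 0, "wz": 0, "jaw": 0}]'

```text
time: 21.7
tool_pos: [0.5831, 0.0021, 0.0324]
tcp_rot: [0.135, 3.137, -0.0]
wrist_force: [-18.7, -12.6, 6.8]
width: 0.453
```

```bash
python3 - <<'E'
from h import *
go(.583,.0024,.0321,-5.0)
E
```

```text
t 21.7 pos [0.5831 0.0021 0.0324] q [-0.04  0.29  1.97 -0.    0.88 -1.52]
world d mm [-0.1  0.3 -0.3] tool d units [0.   0.01 0.01] turned-frame units [0.   0.01 0.01] rot units [-0.    0.01  0.02]
F [-18.7 -12.6   6.8] T [-2.19  3.28 -0.26] w 0.453
```

>>> apply_moves --targets '[{"dx": -0.05, "dy": 0.03, "dz": -0.03, "wx": -0.02, "wy": -0.03, "wz": 0, "jaw": 0}, {"dx": 0, "dy": 0, "dz": 0, "wx": 0, "wy": 0, "wz": 0, "jaw": 0}, {"dx": 0, "dy": 0, "dz": 0, "wx": 0, "wy": 0, "wz": 0, "jaw": 0}, {"dx": 0, "dy": 0, "dz": 0, "wx": 0, "wy": 0, "wz": 0, "jaw": 0}, {"dx": 0, "dy": 0, "dz": 0, "wx": 0, "wy": 0, "wz": 0, "jaw": 0}]'

```text
time: 22.2
tool_pos: [0.583, 0.0021, 0.0324]
tcp_rot: [0.134, 3.137, 0.001]
wrist_force: [-21.2, -15.1, 6.1]
width: 0.45
```

```bash
python3 - <<'E'
from h import *
go(.583,.0024,.0321,-5.0)
s=cams.read_camera('scene')
save('s7.png',cv2.resize(s['color'][150:290,190:376],(780,587),interpolation=cv2.INTER_CUBIC))
E
```

```text
t 22.2 pos [0.583  0.0021 0.0324] q [-0.04  0.29  1.97  0.    0.88 -1.53]
world d mm [-0.   0.3 -0.3] tool d units [0.   0.01 0.01] turned-frame units [0.   0.01 0.01] rot units [0.01 0.01 0.02]
F [-21.2 -15.1   6.1] T [-2.8   3.55 -0.34] w 0.45
```

View pics/s7.png

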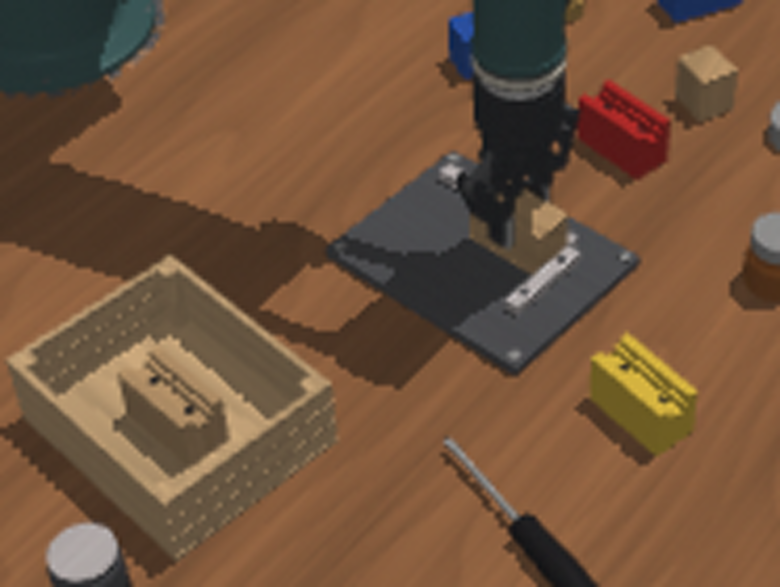

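The finished block stands in the crate at crop (175,405). The blank is in the corner at (520,230), level and pressed against both stops with steady forces. Handing in.

```bash
python3 - <<'E'
from h import *
print(job.finish_job()); s=bot.read_state(); print(s['time'],s['wrist_force'],s['tool_pos'],s['width'])
E
```

```text
the job is handed in; nothing more can be done
None
the job is handed in; nothing more can be done
```

I moved the grooved finished block from the jig into the crate, then set the plain blank in the corner and handed in at about 22 s with the gripper still pressing it. No verdict came back, and nothing could be read after the hand-in.

- **Last checks:** The wrist force was about 21 N from the short-stop side, 15 N from the long-stop side and 7 N up from the plate. The tool was level to within 0.1° and not moving, at x = 0.583, y = 0.002, which matches the home position from the camera to under 0.5 mm. The last picture showed the finished block standing in the crate and the bystanders in view where they started.
- **Fixed on the way:** The first push stuck on plate friction about 2 mm short of the short stop. The second lifted the blank about 1 mm and tilted it 0.4°. I backed off, levelled it, seated it on the plate and pressed again.
- **Not fully certain:** The top camera's view of the corner was blocked by the arm, and the depth readings on the blank's faces were rough because few pixels showed. Contact with both stops therefore rests mainly on the forces and the tool position. Friction may carry part of the 21 N and 15 N, so the stops themselves may feel less.

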